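# Latch the open gate of the tin cage

### The job

Two small wire tin cages stand on the paint-shop bench; the gate of one has been left ajar. Take that gate's latch bar by its knob, lift the bar, swing the gate shut with the bar passing over the striker, and let the bar drop fully home in its catch, then let go. Leave the other cage latched as it is.

Things in the scene. Friction and masses are not known exactly. Their poses are not given: they have to be found in the camera images.
- open_cage: Fixed wire cage with its gate ajar, 270 wide (y) x 200 deep (x) x 150 mm high. Origin: centre of underside; front faces its -x. Catch at y -105 to -125 mm: striker tooth, x -138 to -128, top 178 mm high, back prong from x -98, top 195; the slot between is open above. The other cage is the same, shut.
- open_cage_gate (a joint): Gate angle, rad: 0 shut (hard stop; bar then at cage x -110 mm, in the slot), grows as the free end swings to cage -x. Upright hinge line at cage x -110, y +130 mm; at angle a the gate runs from it along cage (-sin a, -cos a), 220 mm, top 150 mm high. Starts 0.25 to 0.45. Light friction: stays where left. A lowered bar hits the tooth at about 0.13; bar in slot: plays 0 to 0.06.
- open_cage_latch (a joint): Angle, rad, of the flat steel bar (8 thick, 16 tall, 195 mm long, 220 g) on the gate's top edge: 0 level, as it starts and when home; grows as knob and tip rise (to 1.2); falls when let go. Level pivot pin 80 mm from the hinge line along the gate, 168 mm high; tip 260 mm from the hinge line. Level underside 160 mm high: it must rise 0.12 rad to clear the tooth, and reads 0.11 resting on it.
- knob (a point): Point to grip on the black upright round knob (24 mm diameter, 36 tall, on a 10 mm stem) of the ajar gate's bar, 2 mm above the knob's middle. Bar level: 206 mm high, 190 mm from the hinge line along the gate. From the pivot pin it is 110 mm along the bar and 38 above it: with the bar raised by b, 110 cos b - 38 sin b along the gate, 110 sin b + 38 cos b above the pin.
- shut_cage_latch (a joint): Bar angle, rad, of the other cage, already shut: 0 is level in its catch, as it starts; grows if the bar is lifted. To be left alone.

How it is judged:
On the way:
1. the latch bar is raised (over 0.10 rad) while its gate is still ajar (over 0.07 rad) (value of joint open_cage_latch above 0.1 rad and value of joint open_cage_gate above 0.07 rad), for 0.05 s.
At the end, for the whole second after the job is handed in: The gate is shut (within 0.075 rad) with its bar down in the catch behind the striker (within 0.04 rad of level), and the other cage's bar is still down (value of joint open_cage_gate below 0.075 rad and value of joint open_cage_latch below 0.04 rad and value of joint shut_cage_latch below 0.05 rad); the robot touches nothing.
It fails at once if the other cage's latch bar is lifted (over 0.10 rad) (value of joint shut_cage_latch above 0.1 rad).
It also fails if it takes over 29 s, if anything falls off the work surface, if the arm or the gripper's body presses on something with over 40 N, if the wrist force passes 120 N, or if a joint passes its speed limit or range.

### The arm

A 6-joint arm with a two-finger parallel gripper is mounted at the origin on the work surface. World frame = base frame: x ahead of the robot, y to its left, z up, the work surface at z = 0. Lengths are in m, angles in rad, forces in N, time in s.
With the tool pointing down it reaches from about 0.35 to 0.775 m from the base axis. Payload 7.3 kg.
Tool frame: the origin (TCP) lies midway between the tips of the shut fingers; the grasp point (between the pads) lies grasp_offset behind it (grasp_offset is the distance from the TCP to the grasp point, in m); z points along the fingers, y is the line along which they close (so a half turn about z gives the same grasp; the last joint's range is limited). The gripper opens to 92 mm and grips with 3 to 60 N. Pads are 19 mm wide; open, the fingers measure 130 mm over their backs; the gripper's body (75 mm by 190 mm) begins 47 mm behind the grasp point.
Start: joints at [-1.415, 0.342, 1.524, -0, 1.275, -0.146], TCP at [0.156, -0.501, 0.227] pointing down, gripper open.
Joint ranges: [-2.53, 2.53], [-0.77, 2.02], [0.04, 2.7], [-1, 4.14], [0.28, 2.66], [-3.11, 3.11]. Speed limits (rad/s): [2.57, 2.57, 3.14, 3.14, 3.14, 3.14].

### API

Orientations are given as [roll, pitch, yaw] about the fixed x, y, z axes, in that order (R = Rz(yaw) Ry(pitch) Rx(roll)).
In Python, from cell import * gives the robot as it stands.
- The arm moves only by the tool step_arm, never from a script. Its argument "plan" is a list of rows, each a list of 5 numbers: the closure, from -1 (fully open) to 1 (shut), then the shift along the tool's x, y, z in m, then the turn about the tool's z in rad. In form: [[hand, x, y, z, twist], ...]. A call has 1 to 20 rows; each row is the pose to reach, as a shift and turn from the pose commanded when the call began, along the tool's axes at that moment; what a row does not reach only later rows make up. A row lasts 1/8 s, in which the tool goes at most 62.5 mm and 10.7 degrees, less where a joint would pass 70% of its speed; a pose out of reach is approached as far as the arm can. A call with a gripper value outside its range is refused whole. The fingers move at their own pace and stop on an object; "grip_force" is the grip in N (left out, the last holds). Time passes only in rows, so rows that repeat a pose let the fingers close. It gives the time, the measured TCP pose, the force, the opening and the grip force at its end, in the units of the state.
- observe(): the state, without advancing time (a new reading comes with each control period).
- read_camera(name): name is "side" or "top" or "wrist"; returns a dict with "img" (420x560x3 uint8, red, green, blue), "range_z" (420x560 float32, m along the optical axis (not along the pixel's ray), 0 where there is no reading), "fx", "fy", "cx", "cy" (pixels), "R" (3x3) and "t" (3): a world point X has camera coordinates R X + t; the wrist camera has in their place "T_tool_cam" (4x4, takes a point from camera to tool coordinates, whose origin is the TCP and whose axes are the flange's). Camera axes: x right, y down, z forward; pixel columns grow to the right and rows downward; lengths in m; the calibration is good to about 2 mm. A picture is of the moment at which its call begins: read the wrist's pose just before it.
- hand_in(): hands the job in; it is judged then, once.
The state is a dict: "time": time; "qpos": joint angles; "qvel": joint speeds; "joint_efforts": joint torques, N m; "tool_pos": TCP position; "tool_rot": TCP orientation; "contact_force": force on the tool from outside, world axes, zero at the start; "torque": the same for the moment, N m; "opening": finger opening in m; "grip_force": force on a finger pad.
Only numpy, scipy, OpenCV 4.12 (cv2) and the standard library are available. Lean on these libraries where they do the work, as an engineer would, in place of code of your own. Each camera call takes 0.05 s, during which the arm holds its last target. There are 200 camera calls.

## Working session

There is one attempt and no reset: what is moved stays moved. The work goes in short steps, Python scripts to look and compute and a tool call to move; the robot and the scene stay as the last step left them, time stands still between calls to the robot, and variables do not carry over. Pictures are saved under pics/ and viewed, at most 10 in all, crops included, and the job is handed in when it is done.

Besides the shell and the picture viewer there is one more tool, called after ">>>" in YAML: its name, and indented under it one key for each argument. step_arm: Moves the arm, as the interface text tells. Its arguments: {"type":"object","properties":{"plan":{"type":"array","items":{"type":"array","items":{"type":"number"}}},"grip_force":{"type":"number"}},"required":["plan"]}

```bash
mkdir -p pics; python3 - <<'E'
from cell import *
import cv2,numpy as np
s=observe();print(s)
for n in("top","side"):
    c=read_camera(n);cv2.imwrite(f"pics/{n}.png",c["img"][:,:,::-1]);np.savez(n+".npz",**c)
    print(n,c["fx"],c["R"],c["t"])
E
```

```text
{'time': 0.0, 'qpos': array([-1.41502979e+00,  3.42694677e-01,  1.52500056e+00, -2.21066200e-06,
        1.27541303e+00, -1.46011383e-01]), 'qvel': array([-7.48601609e-04,  1.82807548e-03,  8.96675333e-05, -1.10046825e-03,
        7.42089143e-04,  3.10602540e-04]), 'joint_efforts': array([ 2.56048981e-03, -4.31234980e+01, -2.44224536e+01,  7.19659659e-02,
        5.58728515e-02, -1.49826355e-04]), 'tool_pos': array([ 0.15599104, -0.50086642,  0.22606527]), 'tool_rot': array([-3.14009287e+00, -2.18418829e-04,  3.01778404e-01]), 'contact_force': array([-0.22282833, -0.51762181, -0.14613705]), 'torque': array([ 0.01513246, -0.01112853,  0.03829799]), 'grip_force': 0.0, 'opening': 0.09175101324943014}
top 379.76794550953304 [[ 0.02982163 -0.99941774 -0.01657877]
 [-0.9987791  -0.02914088 -0.0398889 ]
 [ 0.03938255  0.01774808 -0.99906657]] [0.0030382  0.61480053 0.9316967 ]
side 474.34630944699535 [[ 0.81924917 -0.57343398  0.00206449]
 [-0.46566498 -0.66737496 -0.58117707]
 [ 0.33464447  0.47516747 -0.81377451]] [-0.50000321  0.3922876   0.78677972]
```

View pics/top.png

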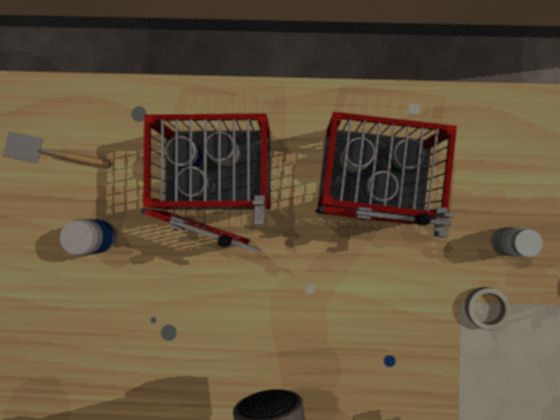

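View pics/side.png

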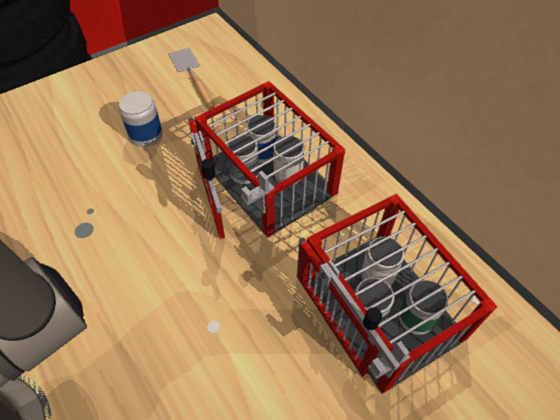

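The top view shows the left cage ajar: hinge near (147,211), knob near (225,240), striker catch near (259,208). The right cage is shut. I'll enlarge the left cage.

```bash
python3 - <<'E'
import cv2,numpy as np
c=np.load("top.npz");i=c["img"][95:265,130:290,::-1]
i=np.clip(i.astype(float)*1.8,0,255).astype(np.uint8)
cv2.imwrite("pics/crop.png",cv2.resize(i,None,fx=3.5,fy=3.5,interpolation=cv2.INTER_CUBIC))
E
```

```text
(no output)
```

View pics/crop.png

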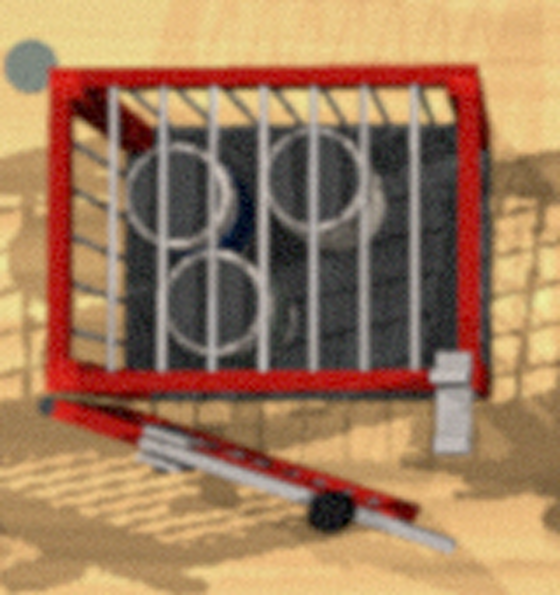

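The crop shows cage corners (50,67), (477,67), (49,393), the hinge at (46,405), the knob at (330,510) and the bar tip at (452,546).

```bash
cat >h.py <<'E'
import numpy as np
def back(c,u,v,z):
    d=c["R"].T@np.array([(u-c["cx"])/c["fx"],(v-c["cy"])/c["fy"],1]);o=-c["R"].T@c["t"]
    return o+d*(z-o[2])/d[2]
E
python3 - <<'E'
from h import *
c=np.load("top.npz")
def P(n,x,y,z): 
    p=back(c,130+x/3.5-.36,95+y/3.5-.36,z);print(n,p.round(4));return p[:2]
tl=P("TL",50,67,.15);tr=P("TR",477,67,.15);bl=P("BL",49,393,.15);br=P("BR",484,393,.15)
h=P("hinge",46,405,.15);k=P("knob",330,510,.222);t=P("tip",452,546,.176);g=P("gateend",415,513,.15)
pv=P("bar pivot end",150,436,.17)
P("strik",453,453,.178);P("strikR",437,453,.178)
P("strikL",470,453,.178)
print(np.linalg.norm(tr-tl),np.linalg.norm(tl-bl),np.linalg.norm(h-k),np.linalg.norm(h-t))
an=lambda v:np.arctan2(v[1],v[0])
print("cage yaw",an(tl-bl),an(tl-tr)-np.pi/2,an(bl-br)-np.pi/2,"bar",an(pv-t)-np.pi/2,"gate",an(h-k)-np.pi/2,an(h-t)-np.pi/2,an(h-g)-np.pi/2)
# wide range check: knob depth
r=c["range_z"][236:246,218:232];print(r.min(),r[r>0].min())
s=np.load("side.npz")
print("side knob top",back(s,208,161,.222))
E
```

```text
TL [0.8067 0.3263 0.15  ]
TR [0.8133 0.0629 0.15  ]
BL [0.6057 0.3179 0.15  ]
BR [0.6134 0.0523 0.15  ]
hinge [0.5983 0.3195 0.15  ]
knob [0.5431 0.131  0.222 ]
tip [0.5221 0.0667 0.176 ]
gateend [0.5395 0.0918 0.15  ]
bar pivot end [0.5812 0.2487 0.17  ]
strik [0.5765 0.0677 0.178 ]
strikR [0.5762 0.0771 0.178 ]
strikL [0.5768 0.0577 0.178 ]
0.26347615346839287 0.20119661071950765 0.19635306476116632 0.2640101576654055
cage yaw 0.0415480161656283 0.02494298087220126 0.029058041349729224 bar -0.3137569289760411 gate -0.28504978113309387 -0.2926802157566022 -0.2528066656016401
0.7304188 0.7304188
side knob top [0.54599788 0.13376394 0.222     ]
```

>>> step_arm:
  plan:
    - [-1,0,0,-0.06,0]
    - [-1,0.559,-0.489,-0.064,-0.99]
    - [-1,0.559,-0.489,-0.064,-0.99]
    - [-1,0.559,-0.489,-0.064,-0.99]
    - [-1,0.559,-0.489,-0.064,-0.99]
    - [-1,0.559,-0.489,-0.064,-0.99]
    - [-1,0.559,-0.489,-0.064,-0.99]
    - [-1,0.559,-0.489,-0.064,-0.99]
    - [-1,0.559,-0.489,-0.064,-0.99]
    - [-1,0.559,-0.489,-0.064,-0.99]
    - [-1,0.559,-0.489,-0.064,-0.99]
    - [-1,0.559,-0.489,-0.064,-0.99]
    - [-1,0.559,-0.489,-0.064,-0.99]
    - [-1,0.559,-0.489,-0.064,-0.99]
    - [-1,0.559,-0.489,-0.064,-0.99]
    - [-1,0.559,-0.489,-0.064,-0.99]

```text
time: 2.1
tool_pos: [0.544, 0.1307, 0.2908]
tool_rot: [-3.142, 0.0, 1.29]
contact_force: [0.1, 0.3, -0.2]
opening: 0.0919
grip_force: 0.0
```

```bash
python3 - <<'E'
import cell
from cell import *
import cv2,numpy as np
s=observe();print(s);print(getattr(cell,"grasp_offset",None))
c=read_camera("wrist");cv2.imwrite("pics/w1.png",c["img"][:,:,::-1]);np.savez("w1.npz",**c,pos=s["tool_pos"],rot=s["tool_rot"]);print(c["T_tool_cam"],c["fx"],c["cx"],c["cy"])
E
```

```text
{'time': 2.1, 'qpos': array([ 9.89790552e-02,  3.67366794e-01,  1.30942636e+00, -3.04978699e-04,
        1.46498042e+00,  3.79376726e-01]), 'qvel': array([-0.00396286, -0.00541495, -0.00390146,  0.00225058,  0.00047811,
        0.0007132 ]), 'joint_efforts': array([ 4.48361747e-01, -4.55944490e+01, -2.60497373e+01,  1.10913799e-01,
       -2.35419851e-03, -4.22658253e-03]), 'tool_pos': array([0.54404563, 0.1307045 , 0.29084338]), 'tool_rot': array([-3.14153691e+00,  3.48706453e-04,  1.29043091e+00]), 'contact_force': array([ 0.05818411,  0.2913048 , -0.24075314]), 'torque': array([-0.02092829, -0.09693943,  0.04029788]), 'grip_force': 0.0, 'opening': 0.09185221778039544}
0.0188
[[ 2.89573201e-04 -9.69384275e-01 -2.45548454e-01  6.57677831e-02]
 [ 9.99999643e-01  4.75774855e-04 -6.98988580e-04 -3.54310206e-04]
 [ 7.94414318e-04 -2.45548164e-01  9.69384066e-01 -1.58046560e-01]
 [ 0.00000000e+00  0.00000000e+00  0.00000000e+00  1.00000000e+00]] 363.1754818906781 285.1507485550564 210.9574955230002
```

View pics/w1.png

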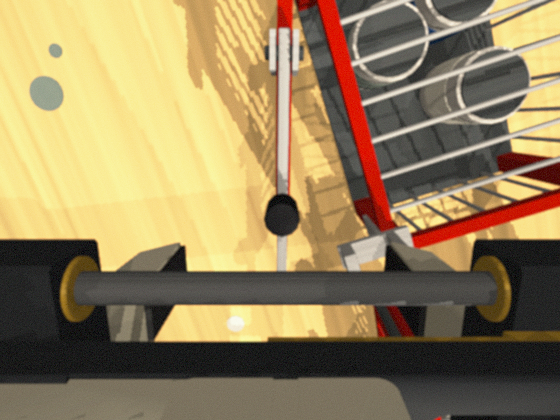

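The wrist view shows the bar vertical in the image, so the twist is right. The knob top is centred near (282,212).

```bash
python3 - <<'E'
import numpy as np
c=np.load("w1.npz");T=c["T_tool_cam"]
d=np.linalg.inv(np.eye(3))
for n,u,v,zw in(("topface",282,208,.222),("topL",265,208,.222),("mid",282,214,.206),("pivot",284,50,.176),("bar",283,250,.176)):
    d=T[:3,:3]@[(u-c["cx"])/c["fx"],(v-c["cy"])/c["fy"],1];o=T[:3,3];z=c["pos"][2]-zw
    print(n,(o+d*(z-o[2])/d[2]).round(4))
r=c["range_z"]
for v in(195,200,205,210,215,220,225,230):
    print(v,r[v,282],(T@np.r_[r[v,282]*np.array([(282-c["cx"])/c["fx"],(v-c["cy"])/c["fy"],1]),1])[:3].round(4))
E
```

```text
topface [ 0.0103 -0.0025  0.0688]
topL [ 0.0103 -0.0135  0.0688]
mid [ 0.0021 -0.0027  0.0848]
pivot [ 0.1124 -0.0014  0.1148]
bar [-0.0354 -0.0023  0.1148]
195 0.254185 [ 0.0142 -0.0027  0.0911]
200 0.23992571 [ 0.0139 -0.0026  0.0763]
205 0.23309976 [ 0.0122 -0.0025  0.0689]
210 0.23319489 [ 0.0091 -0.0025  0.0682]
215 0.23384264 [ 0.0058 -0.0025  0.068 ]
220 0.23616318 [ 0.0021 -0.0026  0.0694]
225 0.23571856 [-0.0009 -0.0026  0.0682]
230 0.23754339 [-0.0046 -0.0026  0.0692]
```

>>> step_arm:
  plan:
    - [-1,0.002,-0.0025,0.05,0]
    - [-1,0.002,-0.0025,0.09,0]
    - [-1,0.002,-0.0025,0.103,0]
    - [-1,0.002,-0.0025,0.103,0]
    - [1,0.002,-0.0025,0.103,0]
    - [1,0.002,-0.0025,0.103,0]
    - [1,0.002,-0.0025,0.103,0]
    - [1,0.002,-0.0025,0.103,0]
    - [1,0.002,-0.0025,0.103,0]
    - [1,0.002,-0.0025,0.103,0]
  grip_force: 20

```text
time: 3.4
tool_pos: [0.5426, 0.1344, 0.1877]
tool_rot: [-3.142, 0.0, 1.292]
contact_force: [-0.7, 0.7, -0.4]
opening: 0.0363
grip_force: 0.0
```

>>> step_arm:
  plan:
    - [1,0,0,0,0]
    - [1,0,0,0,0]
    - [1,0,0,0,0]
    - [1,0,0,0,0]
    - [1,0,0,0,0]

```text
time: 4.03
tool_pos: [0.5426, 0.1344, 0.1877]
tool_rot: [-3.142, 0.0, 1.292]
contact_force: [0.8, 0.2, 0.0]
opening: 0.0239
grip_force: 20.0
```

Gripped (24 mm). Now I'll lift along the bar's arc.

>>> step_arm:
  plan:
    - [1,0.003,0,-0.0075,0]
    - [1,0.0064,0,-0.015,0]
    - [1,0.0104,0,-0.022,0]
    - [1,0.0148,0,-0.029,0]
    - [1,0.0148,0,-0.029,0]
    - [1,0.0148,0,-0.029,0]

```text
time: 4.78
tool_pos: [0.547, 0.1488, 0.217]
tool_rot: [3.141, -0.001, 1.292]
contact_force: [-0.1, 0.5, -2.1]
opening: 0.0236
grip_force: 20.0
```

```bash
python3 - <<'E'
from cell import *
import cv2,numpy as np
s=observe();print(s["tool_pos"],s["contact_force"],s["opening"],s["grip_force"])
c=read_camera("side");i=c["img"][70:270,120:360,::-1]
cv2.imwrite("pics/s2.png",cv2.resize(i,None,fx=3,fy=3))
E
```

```text
[0.54698064 0.14876721 0.21695736] [-0.11382434  0.53170963 -2.072647  ] 0.02360589937988425 19.999860227108
```

View pics/s2.png

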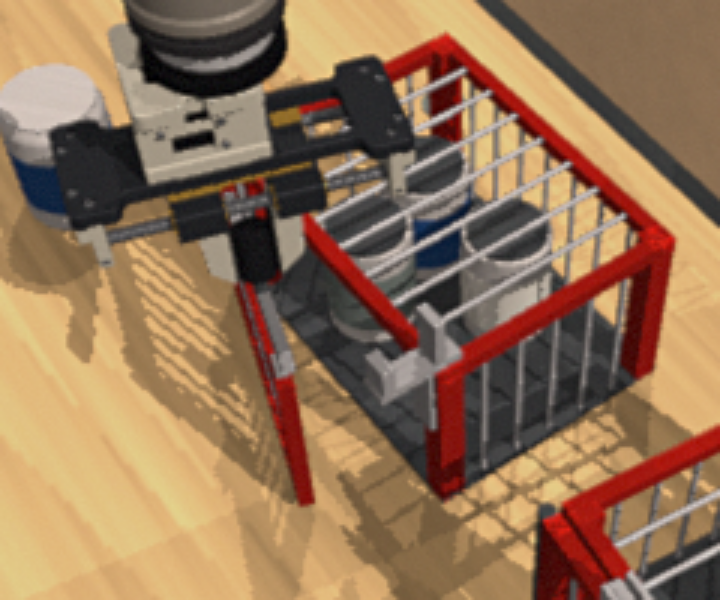

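The knob is in the fingers and the bar is raised above the gate edge (about (270,320) in the crop). Next, the swing.

>>> step_arm:
  plan:
    - [1,0.0001,0.0053,0,-0.03]
    - [1,0.0003,0.0105,0,-0.06]
    - [1,0.0007,0.0157,0,-0.09]
    - [1,0.0013,0.021,0,-0.12]
    - [1,0.002,0.0262,0,-0.15]
    - [1,0.0028,0.0314,0,-0.18]
    - [1,0.0038,0.0365,0,-0.21]
    - [1,0.005,0.0416,0,-0.24]
    - [1,0.0061,0.0459,0,-0.265]
    - [1,0.0073,0.0501,0,-0.29]
    - [1,0.0073,0.0501,0,-0.29]
    - [1,0.0073,0.0501,0,-0.29]

```text
time: 6.32
tool_pos: [0.5973, 0.1414, 0.2169]
tool_rot: [3.141, 0.001, 1.582]
contact_force: [-0.2, -5.8, 2.4]
opening: 0.0239
grip_force: 20.0
```

```bash
python3 - <<'E'
from cell import *
import cv2,numpy as np
s=observe();print(s["tool_pos"],s["contact_force"],s["opening"],s["grip_force"])
c=read_camera("wrist");cv2.imwrite("pics/w3.png",c["img"][:,:,::-1])
c=read_camera("side");i=c["img"][70:270,120:360,::-1]
cv2.imwrite("pics/s3.png",cv2.resize(i,None,fx=3,fy=3))
E
```

```text
[0.59725098 0.14141765 0.21690146] [-0.17144467 -5.76218268  2.43811193] 0.02385635001118158 20.00394344329834
```

View pics/s3.png

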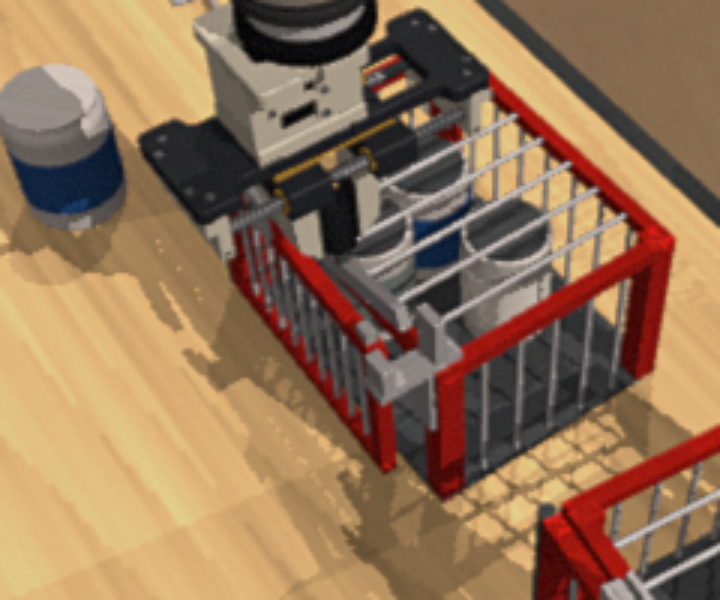

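View pics/w3.png

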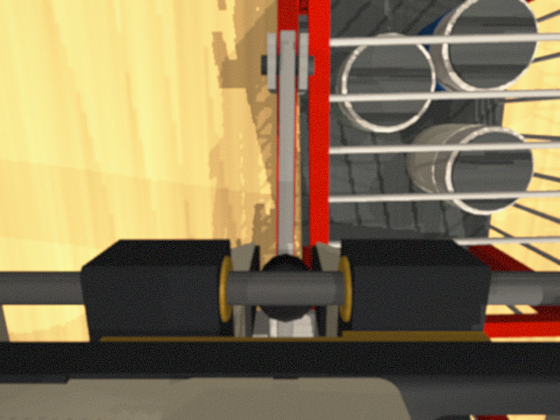

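The gate is nearly parallel to the cage front and the bar is above the catch slot. I'll lower it along the arc.

>>> step_arm:
  plan:
    - [1,-0.0044,0,0.007,0]
    - [1,-0.0084,0,0.014,0]
    - [1,-0.0118,0,0.0215,0]
    - [1,-0.0148,0,0.0285,0]
    - [1,-0.0148,0,0.0285,0]
    - [1,-0.0148,0,0.0285,0]

```text
time: 7.18
tool_pos: [0.5969, 0.1275, 0.1879]
tool_rot: [-3.141, -0.0, 1.582]
contact_force: [0.3, 0.7, 1.3]
opening: 0.0235
grip_force: 20.0
```

```bash
python3 - <<'E'
from cell import *
import cv2,numpy as np
s=observe();print(s["tool_pos"],s["contact_force"],s["opening"],s["grip_force"])
c=read_camera("side");i=c["img"][70:270,120:360,::-1]
cv2.imwrite("pics/s4.png",cv2.resize(i,None,fx=3,fy=3))
E
```

```text
[0.59689535 0.12745496 0.18786857] [0.29846297 0.66214118 1.2688283 ] 0.023544263780030317 20.000102519989014
```

View pics/s4.png

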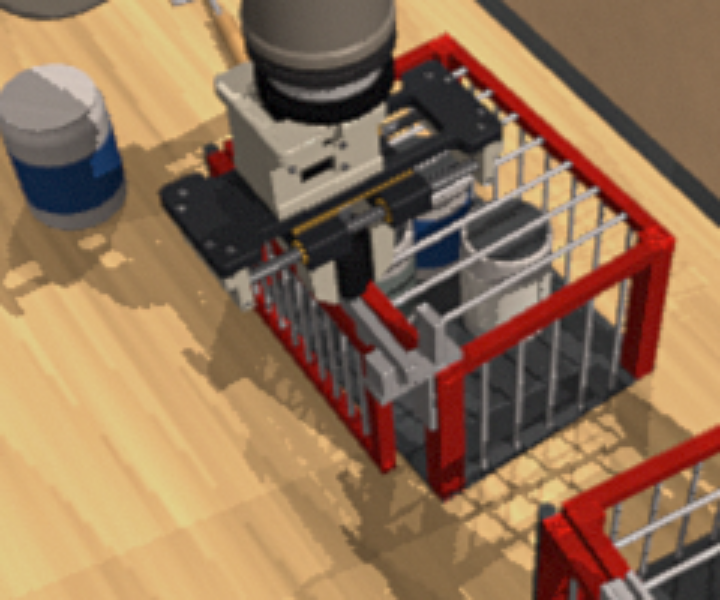

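The bar lies level in the slot behind the tooth. Release and retreat.

>>> step_arm:
  plan:
    - [-1,0,0,0,0]
    - [-1,0,0,0,0]
    - [-1,0,0,0,0]
    - [-1,0,0,0,0]
    - [-1,0,0,0,0]
    - [-1,0,0,0,0]
    - [-1,0,0,0,0]
    - [-1,0,0,0,0]
    - [-1,0,0,-0.03,0]
    - [-1,0,0,-0.07,0]
    - [-1,0,0,-0.13,0]
    - [-1,0,-0.06,-0.13,0]
    - [-1,0,-0.12,-0.13,0]
    - [-1,0,-0.18,-0.13,0]
    - [-1,0,-0.18,-0.13,0]
    - [-1,0,-0.18,-0.13,0]

```text
time: 9.22
tool_pos: [0.4177, 0.1251, 0.3189]
tool_rot: [3.139, -0.0, 1.582]
contact_force: [1.0, 0.0, 0.1]
opening: 0.0915
grip_force: 0.0
```

```bash
python3 - <<'E'
from cell import *
import cv2,numpy as np
s=observe();print(s["time"],s["tool_pos"],s["contact_force"],s["opening"],s["grip_force"])
c=read_camera("side")
i=cv2.resize(c["img"][100:400,180:500,::-1],None,fx=1.9,fy=1.9)
cv2.imwrite("pics/s5.png",i)
E
```

```text
9.225 [0.41772019 0.12512273 0.3188906 ] [1.04804038 0.03531196 0.14430986] 0.09149915177958733 0.0
```

View pics/s5.png

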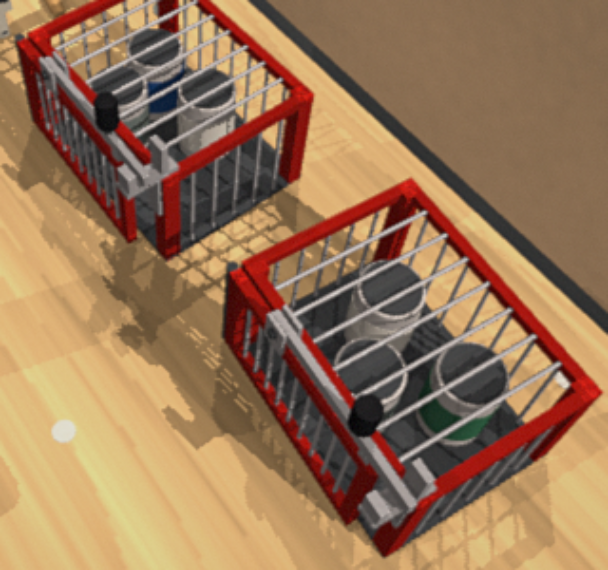

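Both bars are seated in their catches, with the left one in its slot at about (145,165) in the crop. The robot is clear, so I'm handing in.

```bash
python3 -c "
from cell import *
print(hand_in())"
```

```text
the job is handed in; nothing more can be done
None
```

The open cage's gate is shut with its latch bar down in the catch, the other cage is untouched, the arm is clear of both, and the job was handed in at about 9 s; no verdict was returned, so this rests on the last camera picture.

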